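# Open the push-to-open stock cupboard on the deli counter

### The job

Open the black cupboard on the deli counter, using only your fingertips or the outside of your fingers. First slide the olive jar that stands in front of it along the counter, clear of the door's swing; then press the door near its free edge until the catch lets go, take your hand away so that it springs ajar by itself, and push it wide open from behind. Do not pinch, pick up, tip or knock anything, do not let the door hit the jar, press gently, and leave the oak cupboard shut and the other goods where they stand.

Things in the scene. Friction and masses are not known exactly. Their poses are not given: they have to be found in the camera images.
- black_cupboard: all-black counter cupboard, fixed, 240 deep (x), 250 wide (y), 210 tall, back rail to 242. Origin: centre of its underside; x points door to back, y to the hinge side. One handleless door, 16 thick, 196 tall (top edge 205 above the counter), stands 8 off its front (-x). Inside: jars at the back; at the free edge a white plunger (dia 10), 64 above the counter. May swap with the oak one
- black_hinge (a point): point on the black door's vertical hinge axis, fixed to the cupboard, 173 mm above the counter; the axis lies in the door's back plane, 3 mm outside the cupboard's +y side. Axes as the cupboard's
- black_press (a point): point on the black door's front face, moving with the door: 217 mm from the hinge axis along the door, 30 mm from the free edge (free edge at 247 mm), 32 mm below the top edge, at black_hinge's height. Its -x points out of the front face. Other places near the free edge may be pressed as well
- black_door (a joint): black door's angle (rad): 0 shut, grows as it opens towards the robot; stops at -0.034 and 1.65. Pressing the free edge in 4 mm (-0.017 rad, about 6 N; stop at 8 mm) trips the catch; as the finger backs off, the plunger pushes the door after it to about 0.23 rad, leaving a 60 mm gap behind the free edge. Beyond that it turns freely with light friction (0.12 N m) and stays where left
- olive_jar_mid (a point): centre (40 mm up) of the olive jar: squat, green glass, pale label, green lid, 84 mm across, 80 mm tall, about 0.4 kg. It stands 130 to 160 mm in front of the black door, in its swing. It slides upright when pushed below mid-height
- oak_door (a joint): opening angle of the oak cupboard's door (rad), 0 shut; same catch as the black one. To be left shut.
- oak_cupboard: the other cupboard, oak coloured, same size and build as the black one but hinged on its -y side. Origin: centre of its underside; x axis from the door to the back.
- oil_bottle: green glass oil bottle, 62 mm across, 250 mm tall, loose; origin at the centre of its underside. To be left alone.
- tomato_tin: red tin, 74 mm across, 105 mm tall, loose; origin at the centre of its underside. To be left alone.
- fish_tin: flat blue tin, 84 mm across, 40 mm tall, loose; origin at the centre of its underside. To be left alone.
- honey_jar: amber honey jar, 68 mm across, 95 mm tall, loose; origin at the centre of its underside. To be left alone.
- pepper_jar: red pepper jar, 66 mm across, 105 mm tall, loose; origin at the centre of its underside. To be left alone.
- tasting_bowl: white bowl, 110 mm across, 45 mm tall, loose; origin at the centre of its underside. To be left alone.
- price_card: black price-card stand, 90 mm wide, 64 mm tall, loose; origin at the centre of its underside. To be left alone.
Things that resemble listed ones, but are neither listed nor needed, are in the scene too. Of the things that look like the part that bears olive_jar_mid, take the one that is farthest to the robot's left at the start.

How it is judged (in metres and radians):
On the way, in this order (a step that is already met when the one before it is completed fails the run):
1. the olive jar has been slid clear of the black door's swing and stands still ((horizontal distance between olive_jar_mid and black_hinge above 0.289 m or y of olive_jar_mid in the frame of black_cupboard above 0.19 m) and angle between olive_jar_mid's own z axis and vertical below 0.1 rad and linear speed of olive_jar below 0.02 m/s and value of joint black_door below 0.05 rad), for 0.2 s.
2. the black door has been pressed in at its free edge (value of joint black_door below -0.01 rad).
3. the black door has sprung ajar by itself, with nothing touching it (value of joint black_door between 0.12 and 0.6 rad and contact force between each of the arm, the fingers and black_door below 0.2 N), for 0.2 s.
At the end, for the whole second after the job is handed in: Black door still, open at least 1.3 rad; olive jar upright, still, on the counter, its centre over 289 mm from the hinge axis or over 190 mm to the hinge side of the cupboard's middle; oak door shut (under 0.03 rad); other goods within 30 mm of their start (value of joint black_door above 1.3 rad and velocity of joint black_door between -0.05 and 0.05 rad/s and (horizontal distance between olive_jar_mid and black_hinge above 0.289 m or y of olive_jar_mid in the frame of black_cupboard above 0.19 m) and angle between olive_jar_mid's own z axis and vertical below 0.1 rad and height (world z) of olive_jar_mid below 0.046 m and linear speed of olive_jar below 0.02 m/s and value of joint oak_door below 0.03 rad and distance of each of oil_bottle, tomato_tin, fish_tin, honey_jar, pepper_jar, tasting_bowl, price_card from where it was at the start of the episode below 0.03 m); the robot touches nothing.
It fails at once if the olive jar is lifted (its centre more than 12 mm up), tipped (more than 0.35 rad) or taken between the fingers ((horizontal distance between the grasp point and olive_jar_mid below 0.02 m and height (world z) of the grasp point below 0.07 m) or height (world z) of olive_jar_mid above 0.052 m or angle between olive_jar_mid's own z axis and vertical above 0.35 rad).
It fails at once if the black door hits the olive jar (contact force between black_door and olive_jar above 1 N).
It fails at once if the black door is banged or leaned on (more than 45 N) or taken between the fingers (contact force between the fingers and black_door above 45 N or (x of the grasp point in the frame of black_press between 0.002 and 0.014 m and z of the grasp point in the frame of black_press below 0.026 m and y of the grasp point in the frame of black_press between -0.03 and 0.21 m)).
It fails at once if the oak door is opened (value of joint oak_door above 0.05 rad).
It fails at once if other goods are knocked, moved by more than 30 mm or tipped (distance of any of oil_bottle, tomato_tin, fish_tin, honey_jar, pepper_jar, tasting_bowl, price_card from where it was at the start of the episode above 0.03 m or angle between any of oil_bottle, tomato_tin, fish_tin, honey_jar, pepper_jar, tasting_bowl, price_card's own z axis and vertical above 0.3 rad).
It also fails if it takes over 72 s, if anything falls off the work surface, if the arm or the gripper's body presses on something with over 40 N, if the wrist force passes 120 N, or if a joint passes its speed limit or range.

### The arm

A 6-joint arm with a two-finger parallel gripper is mounted at the origin on the work surface. World frame = base frame: x ahead of the robot, y to its left, z up, the work surface at z = 0. Lengths are in mm, angles in rad, forces in N, time in s.
With the tool pointing down it reaches from about 275 to 725 mm from the base axis. Payload 15.9 kg.
Tool frame: the origin (TCP) lies on the mounting face of the last link; the fingertips stand robot.tcp_to_tips ahead of it and the grasp point (between the pads) lies 155 mm ahead of it (robot.tcp_to_tips is the distance from the TCP to the fingertips, in mm); z points along the fingers, y is the direction in which the jaws open and shut (so a half turn about z gives the same grasp; the last joint's range is limited). The gripper opens to 85 mm and grips with 20 to 120 N. Pads are 22 mm wide; open, the fingers measure 114 mm over their backs; the gripper's body (76 mm by 85 mm) begins 54 mm behind the grasp point. The pads swing forward as they close: fully open they stand 13 mm farther back than shut.
Start: joints at [1.249, 0.213, -0.034, 1.323, 0, 1.571], TCP at [158.131, 474.321, 404.706] pointing down, gripper open.
Joint ranges: [-2.98, 2.98], [-0.74, 1.72], [-1.14, 1.35], [-2.1, 2.04], [-1.57, 1.44], [-3.14, 3.14]. Speed limits (rad/s): [1.89, 1.89, 2.39, 2.57, 3.14, 3.14].

### API

Orientations are given as a unit quaternion [w, x, y, z].
In Python, from rig import robot, grab_frame, cut_out gives the robot as it stands. The module is installed in compiled form; this text tells all that it offers.
- The arm moves only by the tool jog_arm, never from a script. Its argument "moves" is a list of rows, each an object with "slide": the shift along the tool's x, y, z in m, a list of three; "yaw": the turn about the tool's z in degrees; "jaw": the finger opening in m, from 0 to 0.0854. A call has 1 to 8 rows; each row shifts and turns the commanded pose from where the row before left it, along the tool's axes as they then stand; what a row does not reach is not made up. A row lasts 1/8 s, in which the tool goes at most 62.5 mm and 10.7 degrees, less where a joint would pass 70% of its speed; a pose out of reach is approached as far as the arm can. A call is refused whole if a number of a shift passes 0.0625 or a number of a turn 10.7, either way. A call with a gripper value outside its range is refused whole. The fingers move at their own pace and stop on an object; "force" is the grip in N (left out, the last holds). Time passes only in rows, so rows that do not move let the fingers close. It gives the time, the measured TCP pose, the force and the opening at its end, in the units of the state.
- robot.observe(): the state, without advancing time (a new reading comes with each control period).
- grab_frame(name): name is "scene" or "side" or "wrist"; returns a dict with "img" (420x560x3 uint8, red, green, blue), "z_map" (420x560 float32, mm along the optical axis (not along the pixel's ray), 0 where there is no reading), "camera_matrix" (3x3 intrinsics, pixels), "eye" and "orientation" of the camera in the world; the wrist camera has in their place "hand_eye" (4x4, takes a point from camera to tool coordinates, whose origin is the TCP and whose axes are the flange's). Camera axes: x right, y down, z forward; pixel columns grow to the right and rows downward; lengths in mm; the calibration is good to about 2 mm. A picture is of the moment at which its call begins: read the wrist's pose just before it.
- robot.job_done(): hands the job in, once; it reports no verdict.
Trained networks look in a picture, given as the dict that the camera call returned (one of the last four; its "shot" number tells which), for a name from the list of things; names that differ only in an ending like _2 or _b are one class to them, and where a whole thing is asked for, a point or a joint stands for the part that bears it (a point fixed in the world has none). Each returns a list of dicts, best first, with "conf" (0 to 1); they miss things now and then, are a little off and sometimes report something else, mostly with a low value. They report only what shows in the picture. A call takes as long as a camera call. They do not tell look-alikes from the thing itself.
- cut_out(picture, target): "region" (420x560 bool, what is visible of it) and "bbox" ([centre column, centre row, width, height] in pixels, round what is visible of it).
The state is a dict: "clock": time; "joint_positions": joint angles; "joint_vel": joint speeds; "tau": joint torques, N m; "tool_pos": TCP position; "orientation": TCP orientation; "contact_force": force on the tool from outside, world axes, zero at the start; "wrist_torque": the same for the moment, N m; "width": finger opening in mm.
Only numpy, scipy, OpenCV 4.12 (cv2) and the standard library are available. Lean on these libraries where they do the work, as an engineer would, in place of code of your own. Each camera call takes 0.05 s, during which the arm holds its last target.

## Working session

There is one attempt and no reset: what is moved stays moved. The work goes in short steps, Python scripts to look and compute and a tool call to move; the robot and the scene stay as the last step left them, time stands still between calls to the robot, and variables do not carry over. Pictures are saved under pics/ and viewed, and the job is handed in when it is done.

Besides the shell and the picture viewer there is one more tool, called by a JSON object that holds its "op" and its "data", one argument or row to a line. jog_arm: Moves the arm, as the interface text tells. Its arguments: {"type":"object","properties":{"moves":{"type":"array","items":{"type":"object","properties":{"slide":{"type":"array","items":{"type":"number"}},"yaw":{"type":"number"},"jaw":{"type":"number"}}}},"force":{"type":"number"}},"required":["moves"]}

```bash
mkdir -p pics; cat > h.py <<'E'
import numpy as np, cv2
from rig import robot, grab_frame, cut_out
from scipy.spatial.transform import Rotation as R
def q2R(q): return R.from_quat([q[1],q[2],q[3],q[0]]).as_matrix()
def cloud(f, st=None):
    K=np.array(f["camera_matrix"]); z=f["z_map"]; v,u=np.mgrid[:420,:560]
    P=np.stack([(u-K[0,2])/K[0,0]*z,(v-K[1,2])/K[1,1]*z,z],-1)
    if "eye" in f:
        o=np.array(f["orientation"]); M=q2R(o) if o.size==4 else o
        W=P@M.T+np.array(f["eye"])
    else:
        H=np.array(f["hand_eye"]); T=P@H[:3,:3].T+H[:3,3]
        W=T@q2R(st["orientation"]).T+np.array(st["tool_pos"])
    W[z<=0]=np.nan
    return W
def save(f,n): cv2.imwrite("pics/"+n,cv2.cvtColor(f["img"],cv2.COLOR_RGB2BGR))
E
python3 - <<'E'
from h import *
st=robot.observe(); print(st, robot.tcp_to_tips)
for n in ("scene","side","wrist"):
    st=robot.observe(); f=grab_frame(n); save(f,n+"0.png")
    W=cloud(f,st); np.savez("f_"+n,W=W,img=f["img"])
    if n!="wrist": print(n,f["eye"],f["orientation"])
    names=["black_cupboard","olive_jar_mid","oak_cupboard","oil_bottle","tomato_tin","fish_tin","honey_jar","pepper_jar","tasting_bowl","price_card"]
    for t in names:
        for d in cut_out(f,t)[:4]:
            m=d["region"]; p=W[m]; p=p[~np.isnan(p[:,0])]
            if len(p): print(n,t,round(d["conf"],2),np.round(d["bbox"]),"lo",np.round(np.percentile(p,2,axis=0)),"hi",np.round(np.percentile(p,98,axis=0)))
E
```

```text
{'clock': 0.0, 'joint_positions': array([ 1.24901435e+00,  2.13327580e-01, -3.50659454e-02,  1.32350859e+00,
        2.61623499e-05,  1.57080837e+00]), 'joint_vel': array([-0.00035485,  0.00213436, -0.00020339, -0.00117282,  0.00053441,
       -0.00054727]), 'tau': array([ 4.00937948e-03, -6.86150694e+01,  4.87125349e+01,  1.76081818e-02,
        2.41526313e-04, -2.44424044e-06]), 'tool_pos': array([158.07570699, 474.18922543, 404.22762306]), 'orientation': array([-1.01481323e-04,  1.60203674e-01,  9.87083825e-01, -5.43658333e-04]), 'contact_force': array([-0.63606255,  0.05879626,  0.22191763]), 'wrist_torque': array([-0.03803446,  0.00890424, -0.01720583]), 'width': 85.17571869510849} 173.4
scene [1212.54488511 -421.32742152 1328.88043663] [-0.25339863  0.83393959  0.46736859 -0.14798814]
scene black_cupboard 0.6 [273. 278. 105. 119.] lo [ 608. -298.   27.] hi [874. -49. 241.]
scene olive_jar_mid 0.86 [193. 278.  30.  30.] lo [ 534. -423.    9.] hi [ 607. -349.   85.]
scene olive_jar_mid 0.76 [168. 251.  31.  29.] lo [ 385. -450.   10.] hi [ 459. -375.   86.]
scene olive_jar_mid 0.
[... 1920 characters left out ...]
4. 472. 249.]
side tomato_tin 0.63 [228. 374.  31.  36.] lo [ 501. -554.   22.] hi [ 569. -487.  110.]
side fish_tin 0.57 [175. 295.  27.  33.] lo [ 243. -406.    7.] hi [ 320. -331.   46.]
side fish_tin 0.44 [372. 107.  22.  50.] lo [599. 431.  32.] hi [652. 466. 249.]
side honey_jar 0.67 [278. 378.  26.  27.] lo [ 631. -506.   17.] hi [ 688. -447.  101.]
side tasting_bowl 0.8 [263. 114.  29.  29.] lo [199. 310.  -0.] hi [298. 409.  48.]
side price_card 0.64 [180. 366.  24.  33.] lo [ 362. -584.    1.] hi [ 408. -504.   66.]
side price_card 0.25 [262. 115.  30.  27.] lo [200. 309.  -0.] hi [298. 409.  48.]
wrist tasting_bowl 0.66 [204. 293.  96.  87.] lo [200. 320.   5.] hi [299. 410.  46.]
```

```bash
python3 - <<'E'
import cv2
for n in("scene","side"):
    a=cv2.imread(f"pics/{n}0.png"); a=a[100:420,100:460]; cv2.imwrite(f"pics/{n}0z.png",cv2.resize(a,(675,600),interpolation=cv2.INTER_CUBIC))
E
```

```text
(no output)
```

View pics/scene0z.png

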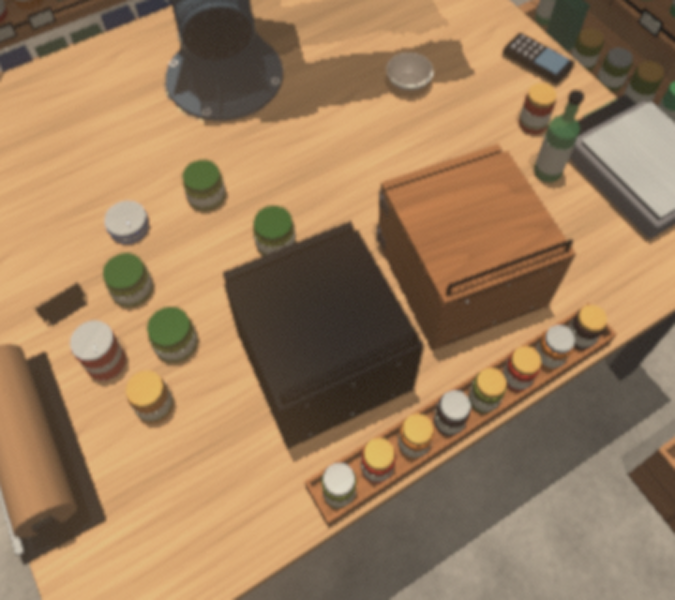

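View pics/side0z.png

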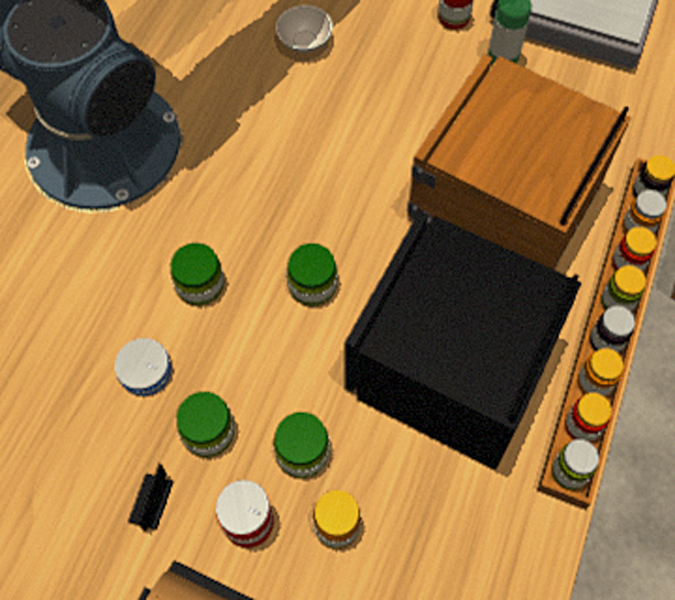

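The right-hand cupboard is black at scene bbox (273,278). The target is the leftmost green jar, at scene (246,222), about (473,-123) mm. Next I'll fit the cupboard geometry and check the offset between cameras.

```bash
python3 - <<'E'
import numpy as np, cv2
for n in("scene","side"):
    d=np.load(f"f_{n}.npz"); W=d["W"]; x,y,z=W[...,0],W[...,1],W[...,2]
    tab=(abs(z)<15)&(x>350)&(x<560)&(y<0)&(y>-330); print(n,"table z",np.nanmedian(z[tab]))
    for nm,lo,hi in(("black",-320,-40),("oak",5,290)):
        top=(y>lo)&(y<hi)&(z>195)&(z<222)&(x>560)&(x<900)
        p=np.stack([x[top],y[top]],-1).astype(np.float32); r=cv2.minAreaRect(p)
        print(nm,"top z",np.median(z[top]),r, len(p)); print(np.round(cv2.boxPoints(r)))
        print(np.percentile(z[top],[5,50,95]))
    fr=(y>-320)&(y<-40)&(z>20)&(z<190)&(x<640)&(x>560); print("front pts",fr.sum(), np.nanpercentile(x[fr],[5,50,95]) if fr.sum() else "")
    # jars lids
    for c in((473,-123),(297,-195)):
        m=(np.hypot(x-c[0],y-c[1])<60)&(z>70)&(z<95); p=np.stack([x[m],y[m]],-1).astype(np.float32)
        print("jar",cv2.minEnclosingCircle(p),np.median(p,0),np.median(z[m]))
E
```

```text
scene table z 1.1647703923773634
black top z 210.5603180081804 ((732.966796875, -166.54315185546875), (251.20753479003906, 267.1478576660156), 83.80110931396484) 6192
[[ 587. -277.]
 [ 852. -306.]
 [ 879.  -56.]
 [ 614.  -27.]]
[204.61017496 210.56031801 214.35901941]
oak top z 210.4372976699848 ((725.1160888671875, 159.19285583496094), (252.8734130859375, 269.0580139160156), 80.04595947265625) 5048
[[571.  58.]
 [836.  11.]
 [879. 260.]
 [614. 307.]]
[203.6062867  210.43729767 214.48293962]
front pts 28 [599.31893222 624.43474121 638.60941507]
jar ((470.9079284667969, -121.02156066894531), 40.96980667114258) [ 473.52414  -119.834274] 80.59991196371334
jar ((292.3545227050781, -188.74761962890625), 41.08591079711914) [ 296.37076 -189.62912] 80.25857889813062
side table z -0.3145717644604247
black top z 209.40257337696823 ((731.9963989257812, -170.7099609375), (253.53060913085938, 265.2644958496094), 84.06024169921875) 8104
[[ 587. -283.]
 [ 851. -311.]
 [ 877.  -58.]
 [ 613.  -31.]]
[203.82783032 209.40257338 213.93770141]
oak top z 209.009209116139 ((723.968017578125, 154.1060791015625), (256.8088073730469, 265.7489013671875), 79.99748229980469) 5986
[[571.  51.]
 [833.   5.]
 [877. 257.]
 [615. 304.]]
[202.4519107  209.00920912 213.99576365]
front pts 457 [593.72551006 615.89962294 636.81804192]
jar ((468.6421203613281, -124.3568344116211), 40.05625534057617) [ 469.8077  -124.89932] 79.37014907838602
jar ((290.9524230957031, -193.23245239257812), 39.949066162109375) [ 293.00784 -196.0509 ] 79.650235631746
```

View pics/wrist0.png

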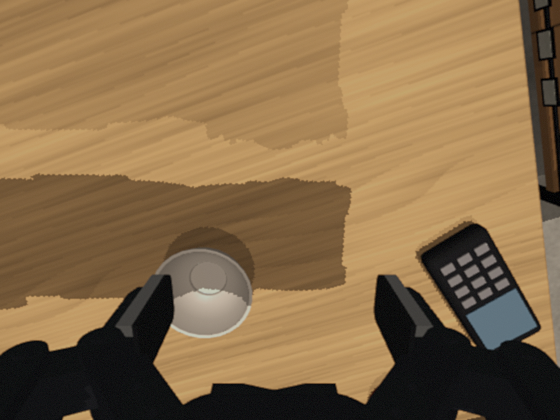

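{"op": "jog_arm", "data": {
  "moves": [
    {"yaw": 9, "jaw": 0.04},
    {"yaw": 9},
    {"yaw": 9},
    {"yaw": 9},
    {"yaw": 9},
    {"yaw": 9},
    {"yaw": 9},
    {"yaw": 8.6}
  ]
}}

```text
validation failed for argument at $.mo...
```

{"op": "jog_arm", "data": {
  "moves": [
    {"slide": [0, 0, 0], "yaw": 9, "jaw": 0.04},
    {"slide": [0, 0, 0], "yaw": 9, "jaw": 0.04},
    {"slide": [0, 0, 0], "yaw": 9, "jaw": 0.04},
    {"slide": [0, 0, 0], "yaw": 9, "jaw": 0.04},
    {"slide": [0, 0, 0], "yaw": 9, "jaw": 0.04},
    {"slide": [0, 0, 0], "yaw": 9, "jaw": 0.04},
    {"slide": [0, 0, 0], "yaw": 9, "jaw": 0.04},
    {"slide": [0, 0, 0], "yaw": 8.6, "jaw": 0.04}
  ]
}}

```text
clock: 2.65
tool_pos: [158.1, 474.3, 404.7]
orientation: [0.0, 0.709, 0.705, -0.0]
contact_force: [1.3, -0.8, 0.1]
width: 40.2
```

{"op": "jog_arm", "data": {
  "moves": [
    {"slide": [-0.042, 0.0196, 0], "yaw": 0, "jaw": 0.04},
    {"slide": [-0.042, 0.0196, 0], "yaw": 0, "jaw": 0.04},
    {"slide": [-0.042, 0.0196, 0], "yaw": 0, "jaw": 0.04},
    {"slide": [-0.042, 0.0196, 0], "yaw": 0, "jaw": 0.04},
    {"slide": [-0.042, 0.0196, 0], "yaw": 0, "jaw": 0.04},
    {"slide": [-0.042, 0.0196, 0], "yaw": 0, "jaw": 0.04},
    {"slide": [-0.042, 0.0196, 0], "yaw": 0, "jaw": 0.04},
    {"slide": [-0.042, 0.0196, 0], "yaw": 0, "jaw": 0.04}
  ]
}}

```text
clock: 3.65
tool_pos: [315.0, 136.8, 404.9]
orientation: [0.0, 0.707, 0.707, 0.0]
contact_force: [1.3, 1.0, -0.1]
width: 40.2
```

{"op": "jog_arm", "data": {
  "moves": [
    {"slide": [-0.042, 0.0196, 0], "yaw": 0, "jaw": 0.04},
    {"slide": [-0.042, 0.0196, 0], "yaw": 0, "jaw": 0.04},
    {"slide": [-0.042, 0.0196, 0], "yaw": 0, "jaw": 0.04},
    {"slide": [-0.042, 0.0196, 0], "yaw": 0, "jaw": 0.04},
    {"slide": [-0.042, 0.0196, 0], "yaw": 0, "jaw": 0.04},
    {"slide": [-0.042, 0.0196, 0], "yaw": 0, "jaw": 0.04},
    {"slide": [-0.042, 0.0196, 0], "yaw": 0, "jaw": 0.04},
    {"slide": [0, 0, 0], "yaw": 0, "jaw": 0.04}
  ]
}}

```text
clock: 4.65
tool_pos: [452.4, -158.1, 404.1]
orientation: [-0.0, 0.708, 0.706, -0.0]
contact_force: [-0.4, 0.3, 0.2]
width: 40.3
```

```bash
python3 - <<'E'
from h import *
st=robot.observe(); f=grab_frame("wrist"); save(f,"wrist1.png"); W=cloud(f,st)
print(st["clock"],st["tool_pos"],st["joint_positions"]); np.savez("f_wrist1",W=W,img=f["img"])
x,y,z=W[...,0],W[...,1],W[...,2]
m=(np.hypot(x-471,y+122)<60)&(z>72)&(z<95)
if m.sum()>20:
    p=np.stack([x[m],y[m]],-1).astype(np.float32); print("jar",cv2.minEnclosingCircle(p),np.median(p,0),np.median(z[m]),m.sum())
top=(z>195)&(z<222)&(x>560); print(top.sum())
if top.sum()>20:
    p=np.stack([x[top],y[top]],-1).astype(np.float32);r=cv2.minAreaRect(p);print(r,cv2.boxPoints(r))
tab=(abs(z)<15);print("table",np.nanmedian(z[tab]))
E
```

```text
4.65 [ 452.44617684 -158.11320303  404.13087982] [-3.36107914e-01  1.70585950e-01 -8.80301134e-02  1.31266750e+00
 -2.98075248e-04  1.23821904e+00]
jar ((468.98797607421875, -120.70360565185547), 38.64739990234375) [ 468.7776  -118.93875] 80.5150153204591 6510
7052
((602.903076171875, -195.05615234375), (32.20597839355469, 139.70632934570312), 5.493636131286621) [[ 580.18665 -127.06546]
 [ 593.5614  -266.1301 ]
 [ 625.6195  -263.04684]
 [ 612.24475 -123.98221]]
table 0.5497541074969945
```

View pics/wrist1.png

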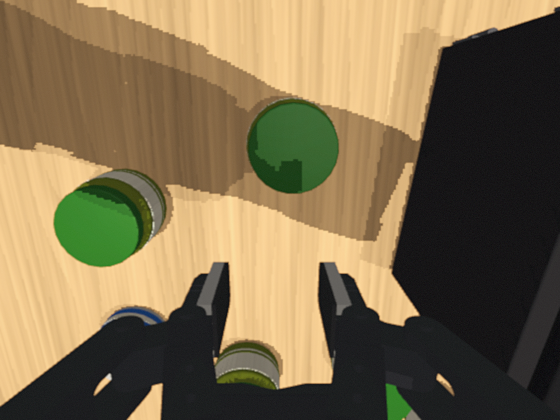

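The wrist view puts the jar lid at pixel (293,146), which is (469,-120) at height 80. That agrees with the fixed cameras. I'll go behind the jar and down.

{"op": "jog_arm", "data": {
  "moves": [
    {"slide": [-0.022, 0.009, 0], "yaw": 0, "jaw": 0.04},
    {"slide": [-0.022, 0.0085, 0], "yaw": 0, "jaw": 0.04},
    {"slide": [0, 0, 0.045], "yaw": 0, "jaw": 0.04},
    {"slide": [0, 0, 0.045], "yaw": 0, "jaw": 0.04},
    {"slide": [0, 0, 0.045], "yaw": 0, "jaw": 0.04},
    {"slide": [0, 0, 0.045], "yaw": 0, "jaw": 0.04},
    {"slide": [0, 0, 0.027], "yaw": 0, "jaw": 0.04},
    {"slide": [0, 0, 0], "yaw": 0, "jaw": 0.04}
  ]
}}

```text
clock: 5.7
tool_pos: [468.2, -198.7, 196.5]
orientation: [-0.002, 0.707, 0.707, -0.001]
contact_force: [0.2, -0.5, 1.7]
width: 39.8
```

```bash
python3 - <<'E'
from h import *
f=grab_frame("side"); save(f,"side2.png")
a=f["img"][180:400,150:450]; cv2.imwrite("pics/side2z.png",cv2.resize(a[...,::-1],(800,587)))
E
```

```text
(no output)
```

View pics/side2z.png

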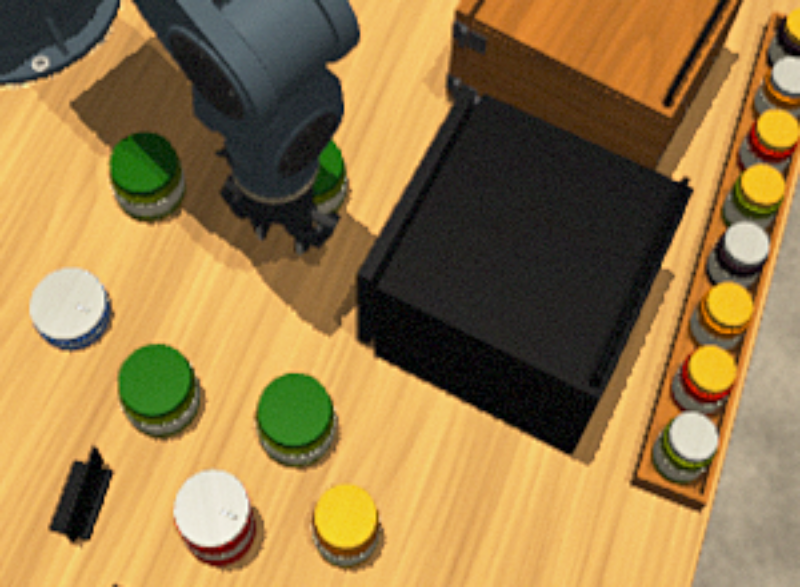

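{"op": "jog_arm", "data": {
  "moves": [
    {"slide": [0.008, 0.001, 0], "yaw": 0, "jaw": 0.04},
    {"slide": [0.006, 0, 0], "yaw": 0, "jaw": 0.04},
    {"slide": [0.006, 0, 0], "yaw": 0, "jaw": 0.04},
    {"slide": [0.006, 0, 0], "yaw": 0, "jaw": 0.04},
    {"slide": [0.006, 0, 0], "yaw": 0, "jaw": 0.04},
    {"slide": [0.006, 0, 0], "yaw": 0, "jaw": 0.04},
    {"slide": [0.006, 0, 0], "yaw": 0, "jaw": 0.04},
    {"slide": [0.006, 0, 0], "yaw": 0, "jaw": 0.04}
  ]
}}

```text
clock: 6.75
tool_pos: [470.3, -149.6, 197.7]
orientation: [0.0, 0.707, 0.707, 0.0]
contact_force: [-1.1, -2.3, 0.5]
width: 39.9
```

```bash
python3 - <<'E'
from h import *
st=robot.observe(); f=grab_frame("wrist"); save(f,"wrist3.png"); W=cloud(f,st)
x,y,z=W[...,0],W[...,1],W[...,2]
m=(abs(x-471)<50)&(y>st["tool_pos"][1]+18)&(z>60)&(z<110); p=W[m]
print(st["tool_pos"],m.sum(),np.percentile(p,[2,50,98],axis=0))
E
```

```text
[ 470.29596356 -149.57659013  197.74350011] 58765 [[ 436.95335968 -129.3698668    79.28243917]
 [ 470.76037742  -96.65873009   80.54583009]
 [ 504.68637746  -67.93002945   81.75115863]]
```

View pics/wrist3.png

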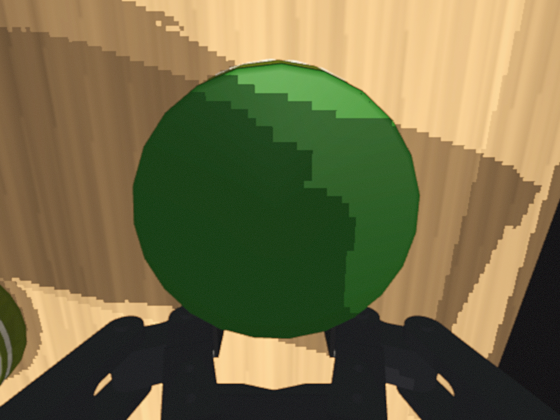

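The lid is flat at height 80 and the jar is cradled centrally ahead of the fork, around pixel (275,200). It slides upright, so I'll carry on.

{"op": "jog_arm", "data": {
  "moves": [
    {"slide": [0.007, 0, 0], "yaw": 0, "jaw": 0.04},
    {"slide": [0.008, 0, 0], "yaw": 0, "jaw": 0.04},
    {"slide": [0.008, 0, 0], "yaw": 0, "jaw": 0.04},
    {"slide": [0.008, 0, 0], "yaw": 0, "jaw": 0.04},
    {"slide": [0.008, 0, 0], "yaw": 0, "jaw": 0.04},
    {"slide": [0.008, 0, 0], "yaw": 0, "jaw": 0.04},
    {"slide": [0.008, 0, 0], "yaw": 0, "jaw": 0.04},
    {"slide": [0.008, 0, 0], "yaw": 0, "jaw": 0.04}
  ]
}}

```text
clock: 7.8
tool_pos: [470.2, -86.3, 197.7]
orientation: [-0.0, 0.707, 0.707, -0.0]
contact_force: [-0.0, -2.3, -0.8]
width: 40.0
```

{"op": "jog_arm", "data": {
  "moves": [
    {"slide": [0.008, 0, 0], "yaw": 0, "jaw": 0.04},
    {"slide": [0.008, 0, 0], "yaw": 0, "jaw": 0.04},
    {"slide": [0.008, 0, 0], "yaw": 0, "jaw": 0.04},
    {"slide": [0.008, 0, 0], "yaw": 0, "jaw": 0.04},
    {"slide": [0.008, 0, 0], "yaw": 0, "jaw": 0.04},
    {"slide": [0.008, 0, 0], "yaw": 0, "jaw": 0.04},
    {"slide": [0.008, 0, 0], "yaw": 0, "jaw": 0.04},
    {"slide": [0.008, 0, 0], "yaw": 0, "jaw": 0.04}
  ]
}}

```text
clock: 8.8
tool_pos: [470.3, -22.4, 197.7]
orientation: [0.0, 0.707, 0.707, -0.0]
contact_force: [0.5, -2.5, 0.2]
width: 40.0
```

{"op": "jog_arm", "data": {
  "moves": [
    {"slide": [0.008, 0, 0], "yaw": 0, "jaw": 0.04},
    {"slide": [0.008, 0, 0], "yaw": 0, "jaw": 0.04},
    {"slide": [0.008, 0, 0], "yaw": 0, "jaw": 0.04},
    {"slide": [0.008, 0, 0], "yaw": 0, "jaw": 0.04},
    {"slide": [0.008, 0, 0], "yaw": 0, "jaw": 0.04},
    {"slide": [0.008, 0, 0], "yaw": 0, "jaw": 0.04},
    {"slide": [0.006, 0, 0], "yaw": 0, "jaw": 0.04},
    {"slide": [0.004, 0, 0], "yaw": 0, "jaw": 0.04}
  ]
}}

```text
clock: 9.8
tool_pos: [470.3, 35.5, 197.7]
orientation: [-0.0, 0.707, 0.707, -0.0]
contact_force: [-0.7, -1.4, 0.2]
width: 40.2
```

{"op": "jog_arm", "data": {
  "moves": [
    {"slide": [0.002, 0, 0], "yaw": 0, "jaw": 0.04},
    {"slide": [0, 0, 0], "yaw": 0, "jaw": 0.04},
    {"slide": [-0.004, 0, 0], "yaw": 0, "jaw": 0.04},
    {"slide": [-0.015, 0, 0], "yaw": 0, "jaw": 0.04},
    {"slide": [-0.03, 0, 0], "yaw": 0, "jaw": 0.04},
    {"slide": [-0.03, 0, 0], "yaw": 0, "jaw": 0.04}
  ]
}}

```text
clock: 10.55
tool_pos: [470.1, -43.5, 197.7]
orientation: [0.0, 0.707, 0.707, 0.0]
contact_force: [0.8, -0.6, 0.4]
width: 39.8
```

```bash
python3 - <<'E'
from h import *
st=robot.observe(); print(st["clock"],st["tool_pos"])
for n in("wrist","side"):
    f=grab_frame(n); save(f,n+"4.png"); W=cloud(f,st)
    x,y,z=W[...,0],W[...,1],W[...,2]
    m=(abs(x-471)<60)&(y>st["tool_pos"][1]+40)&(y<180)&(z>70)&(z<92); p=W[m][:,:2].astype(np.float32)
    if len(p)>10:print(n,cv2.minEnclosingCircle(p),np.median(z[m]))
E
```

```text
10.55 [470.11920229 -43.54041008 197.73212946]
wrist ((470.37005615234375, 54.5440673828125), 24.839570999145508) 80.27345706812146
side ((481.187744140625, 81.64635467529297), 38.9635124206543) 78.89424791649333
```

View pics/side4.png

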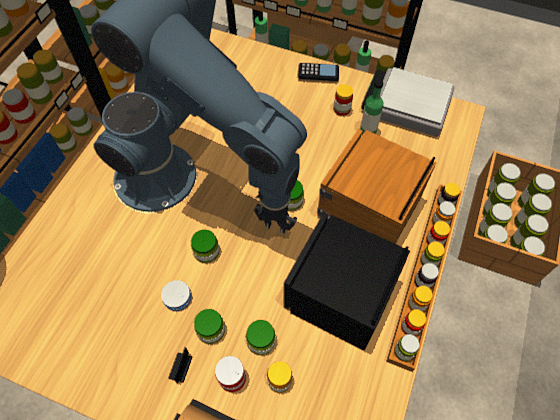

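{"op": "jog_arm", "data": {
  "moves": [
    {"slide": [-0.02, 0, -0.04], "yaw": 0, "jaw": 0.04},
    {"slide": [-0.02, 0, -0.05], "yaw": 0, "jaw": 0},
    {"slide": [-0.02, 0, -0.042], "yaw": 0, "jaw": 0}
  ],
  "force": 80
}}

```text
clock: 11.02
tool_pos: [469.9, -102.9, 331.6]
orientation: [0.0, 0.707, 0.707, 0.0]
contact_force: [1.5, -0.3, -0.5]
width: 4.1
```

{"op": "jog_arm", "data": {
  "moves": [
    {"slide": [0, 0, 0], "yaw": -10.5, "jaw": 0},
    {"slide": [0, 0, 0], "yaw": -10.5, "jaw": 0},
    {"slide": [0, 0, 0], "yaw": -10.5, "jaw": 0},
    {"slide": [0, 0, 0], "yaw": -10.5, "jaw": 0},
    {"slide": [0, 0, 0], "yaw": -10.5, "jaw": 0},
    {"slide": [0, 0, 0], "yaw": -10.5, "jaw": 0},
    {"slide": [0, 0, 0], "yaw": -10.5, "jaw": 0},
    {"slide": [0, 0, 0], "yaw": -10.5, "jaw": 0}
  ],
  "force": 80
}}

```text
clock: 12.02
tool_pos: [470.1, -102.2, 329.6]
orientation: [-0.0, 0.05, 0.999, 0.0]
contact_force: [-0.3, -0.2, -0.5]
width: 0.4
```

```bash
python3 - <<'E'
from h import *
st=robot.observe(); print(st["clock"],st["tool_pos"],st["joint_positions"],st["width"])
M=q2R(st["orientation"]); print(M)
W0=None
for n in("wrist","scene"):
    f=grab_frame(n); save(f,n+"5.png"); W=cloud(f,st); np.savez("f5_"+n,W=W)
    if n=="wrist": print(f["hand_eye"])
    x,y,z=W[...,0],W[...,1],W[...,2]
    m=(abs(x-475)<60)&(y>30)&(y<150)&(z>70)&(z<92); p=W[m][:,:2].astype(np.float32)
    if len(p)>10:print(n,cv2.minEnclosingCircle(p),np.median(z[m]))
T=np.array([591,-251])-60*np.array([.994,-.106])
d=np.append(T-st["tool_pos"][:2],330-st["tool_pos"][2]); print(M.T@d)
E
```

```text
12.025 [ 470.05908712 -102.21481219  329.64937748] [-2.14143702e-01  2.01841928e-01 -2.39892591e-01  1.12923712e+00
  8.80584401e-05 -1.14540698e-01] 0.3717330437269126
[[-9.95043707e-01  9.94384125e-02 -1.52593185e-04]
 [ 9.94383942e-02  9.95043713e-01  1.23302522e-04]
 [ 1.64097897e-04  1.07517777e-04 -9.99999981e-01]]
[[ 5.09672771e-04 -9.53292632e-01 -3.02047840e-01  7.71101308e+01]
 [ 9.99999869e-01  4.70153887e-04  2.03538841e-04 -1.06359861e+00]
 [-5.20231113e-05 -3.02047904e-01  9.53292747e-01  3.02412192e+01]
 [ 0.00000000e+00  0.00000000e+00  0.00000000e+00  1.00000000e+00]]
wrist ((470.66436767578125, 82.26221466064453), 38.592166900634766) 80.36910066132774
scene ((470.4485778808594, 86.0958251953125), 42.980140686035156) 80.55820581026057
[ -75.15956202 -135.62358452   -0.377538  ]
```

View pics/scene5.png

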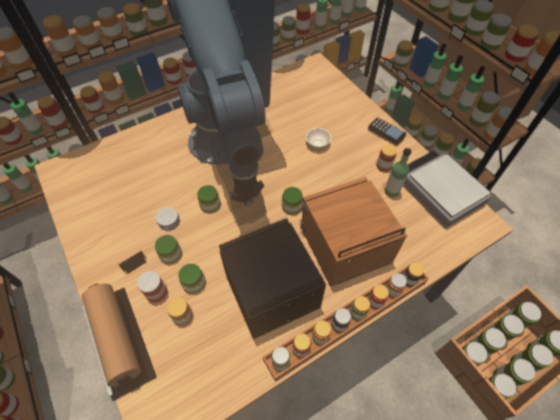

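{"op": "jog_arm", "data": {
  "moves": [
    {"slide": [-0.01, -0.034, 0], "yaw": 0, "jaw": 0},
    {"slide": [-0.02, -0.034, 0], "yaw": 0, "jaw": 0},
    {"slide": [-0.02, -0.034, 0], "yaw": 0, "jaw": 0},
    {"slide": [-0.02, -0.034, 0], "yaw": 0, "jaw": 0},
    {"slide": [0, 0, 0], "yaw": 0, "jaw": 0}
  ]
}}

```text
clock: 12.75
tool_pos: [525.9, -246.7, 329.0]
orientation: [-0.0, 0.056, 0.998, -0.0]
contact_force: [-0.3, 0.1, -0.1]
width: -0.1
```

```bash
python3 - <<'E'
from h import *
st=robot.observe(); print(st["clock"],st["tool_pos"])
f=grab_frame("wrist"); save(f,"wrist6.png"); W=cloud(f,st); np.savez("f6",W=W)
x,y,z=W[...,0],W[...,1],W[...,2]
m=(z>201)&(z<209)&(x>560)&(x<640); p=W[m][:,:2].astype(np.float32); r=cv2.minAreaRect(p); print("doortop",m.sum(),r,cv2.boxPoints(r))
for zz in (60,110,160):
    m=(abs(z-zz)<15)&(x>560)&(x<640)&(y<-60); 
    if m.sum()>30:
        print(zz,m.sum(),np.percentile(W[m],[5,50,95],axis=0)[:, :2])
E
```

```text
12.75 [ 525.92702024 -246.71349368  329.04610792]
doortop 0 ((0.0, 0.0), (0.0, 0.0), 0.0) [[0. 0.]
 [0. 0.]
 [0. 0.]
 [0. 0.]]
60 6760 [[ 572.96992093 -469.75819033]
 [ 603.91469737 -189.8081621 ]
 [ 633.68959949  -73.01813241]]
110 4964 [[ 598.6113644  -212.78982364]
 [ 603.98200979 -126.4330082 ]
 [ 610.16118334  -77.39204227]]
160 2505 [[ 589.76383974 -254.16925276]
 [ 603.47400497 -125.47820845]
 [ 605.51590501 -108.30524448]]
```

View pics/wrist6.png

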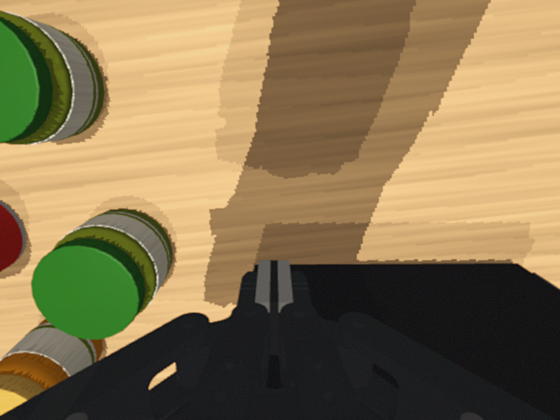

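{"op": "jog_arm", "data": {
  "moves": [
    {"slide": [-0.015, 0.002, 0], "yaw": 0, "jaw": 0},
    {"slide": [-0.015, 0.002, 0], "yaw": 0, "jaw": 0},
    {"slide": [-0.01, 0, 0], "yaw": 0, "jaw": 0},
    {"slide": [-0.005, 0, 0], "yaw": 0, "jaw": 0},
    {"slide": [-0.003, 0, 0], "yaw": 0, "jaw": 0},
    {"slide": [0, 0, 0], "yaw": 0, "jaw": 0}
  ]
}}

```text
clock: 13.55
tool_pos: [573.6, -245.6, 329.7]
orientation: [-0.0, 0.053, 0.999, 0.0]
contact_force: [0.2, 0.3, 0.1]
width: 0.4
```

{"op": "jog_arm", "data": {
  "moves": [
    {"slide": [-0.001, 0, 0], "yaw": 0, "jaw": 0},
    {"slide": [-0.001, 0, 0], "yaw": 0, "jaw": 0},
    {"slide": [-0.001, 0, 0], "yaw": 0, "jaw": 0}
  ]
}}

```text
clock: 13.92
tool_pos: [576.7, -245.9, 329.7]
orientation: [-0.0, 0.053, 0.999, -0.0]
contact_force: [-0.4, 0.6, 0.7]
width: 0.0
```

{"op": "jog_arm", "data": {
  "moves": [
    {"slide": [-0.0015, 0, 0], "yaw": 0, "jaw": 0},
    {"slide": [-0.0015, 0, 0], "yaw": 0, "jaw": 0},
    {"slide": [-0.001, 0, 0], "yaw": 0, "jaw": 0}
  ]
}}

```text
clock: 14.3
tool_pos: [580.2, -246.3, 329.5]
orientation: [-0.001, 0.053, 0.999, 0.0]
contact_force: [-6.4, 0.8, 1.9]
width: 0.1
```

{"op": "jog_arm", "data": {
  "moves": [
    {"slide": [-0.001, 0, 0], "yaw": 0, "jaw": 0},
    {"slide": [-0.001, 0, 0], "yaw": 0, "jaw": 0}
  ]
}}

```text
clock: 14.55
tool_pos: [582.2, -246.6, 329.5]
orientation: [-0.001, 0.053, 0.999, -0.0]
contact_force: [-6.8, -1.0, 1.4]
width: 0.5
```

{"op": "jog_arm", "data": {
  "moves": [
    {"slide": [-0.001, 0, 0], "yaw": 0, "jaw": 0},
    {"slide": [-0.001, 0, 0], "yaw": 0, "jaw": 0}
  ]
}}

```text
clock: 14.8
tool_pos: [584.1, -246.8, 329.5]
orientation: [-0.001, 0.053, 0.999, -0.0]
contact_force: [-7.1, 0.6, 1.7]
width: -0.3
```

{"op": "jog_arm", "data": {
  "moves": [
    {"slide": [-0.001, 0, 0], "yaw": 0, "jaw": 0}
  ]
}}

```text
clock: 14.92
tool_pos: [584.7, -246.9, 329.4]
orientation: [-0.001, 0.053, 0.999, -0.0]
contact_force: [-16.1, 0.4, 6.9]
width: -0.5
```

Force has risen to the stop, so I'm backing off.

{"op": "jog_arm", "data": {
  "moves": [
    {"slide": [0.004, 0, 0], "yaw": 0, "jaw": 0},
    {"slide": [0.012, 0, 0], "yaw": 0, "jaw": 0},
    {"slide": [0.025, 0, 0], "yaw": 0, "jaw": 0},
    {"slide": [0.03, 0, 0], "yaw": 0, "jaw": 0},
    {"slide": [0.03, 0, 0], "yaw": 0, "jaw": 0},
    {"slide": [0.02, 0, 0], "yaw": 0, "jaw": 0},
    {"slide": [0, 0, 0], "yaw": 0, "jaw": 0},
    {"slide": [0, 0, 0], "yaw": 0, "jaw": 0}
  ]
}}

```text
clock: 15.92
tool_pos: [466.0, -234.2, 329.9]
orientation: [0.0, 0.053, 0.999, -0.0]
contact_force: [-0.3, -1.0, -0.7]
width: 0.0
```

```bash
python3 - <<'E'
from h import *
st=robot.observe(); print(st["clock"],st["tool_pos"])
for n in("wrist","side","scene"):
    f=grab_frame(n); save(f,n+"7.png"); W=cloud(f,st); np.savez("f7_"+n,W=W)
    x,y,z=W[...,0],W[...,1],W[...,2]
    m=(z>199)&(z<208)&(x>480)&(x<640)&(y<-20)&(y>-330)&(np.hypot(x-st["tool_pos"][0],y-st["tool_pos"][1])>50); p=W[m][:,:2].astype(np.float32)
    if len(p)>20: r=cv2.minAreaRect(p); print(n,len(p),r,cv2.boxPoints(r).round())
    if n!="wrist": cv2.imwrite(f"pics/{n}7z.png",cv2.resize(f["img"][150:400,130:430,::-1],(720,600)))
E
```

```text
15.925 [ 465.97631006 -234.24154432  329.87237718]
side 590 ((619.7546997070312, -159.29156494140625), (242.4271240234375, 107.56763458251953), 73.49124908447266) [[ 534. -260.]
 [ 637. -291.]
 [ 706.  -58.]
 [ 603.  -28.]]
scene 345 ((623.289794921875, -156.95294189453125), (241.29901123046875, 107.041015625), 71.77923583984375) [[ 535. -255.]
 [ 636. -288.]
 [ 712.  -59.]
 [ 610.  -26.]]
```

View pics/side7z.png

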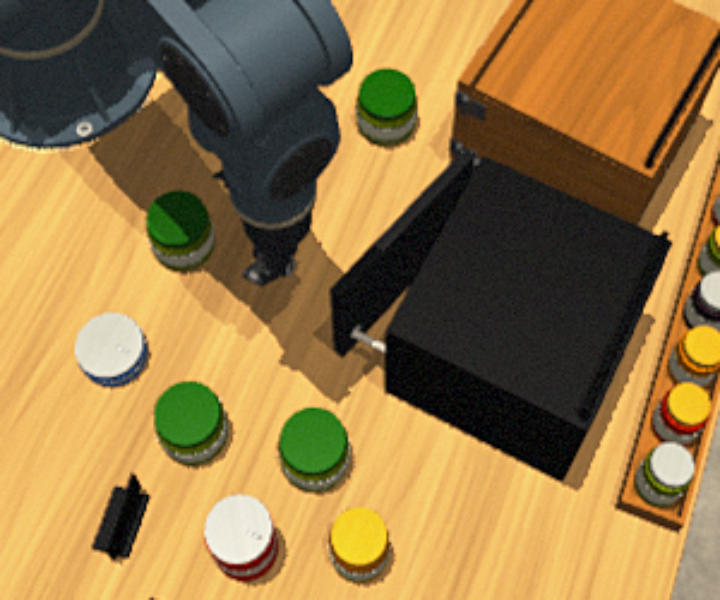

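View pics/wrist7.png

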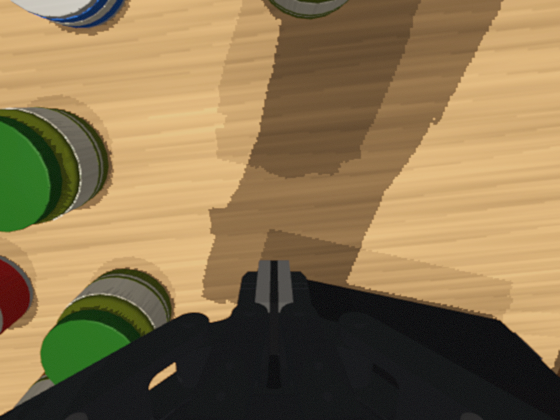

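The door has sprung ajar at about 0.23 rad. Its free edge is near side-crop pixel (335,320), or (534,-257) in world, and the plunger is visible. I'll go round the free edge and in behind it.

{"op": "jog_arm", "data": {
  "moves": [
    {"slide": [0, 0, 0], "yaw": 6.5, "jaw": 0},
    {"slide": [0, 0, 0], "yaw": 6.5, "jaw": 0},
    {"slide": [-0.01, -0.028, 0], "yaw": 0, "jaw": 0},
    {"slide": [-0.01, -0.029, 0], "yaw": 0, "jaw": 0},
    {"slide": [-0.01, -0.029, 0], "yaw": 0, "jaw": 0},
    {"slide": [0, 0, 0], "yaw": 0, "jaw": 0}
  ]
}}

```text
clock: 16.82
tool_pos: [465.8, -326.8, 329.1]
orientation: [-0.0, 0.166, 0.986, -0.0]
contact_force: [-0.1, 0.7, 0.3]
width: 0.3
```

{"op": "jog_arm", "data": {
  "moves": [
    {"slide": [-0.026, 0.011, 0], "yaw": 0, "jaw": 0},
    {"slide": [-0.026, 0.011, 0], "yaw": 0, "jaw": 0},
    {"slide": [-0.026, 0.011, 0], "yaw": 0, "jaw": 0},
    {"slide": [0, 0, 0], "yaw": 0, "jaw": 0}
  ]
}}

```text
clock: 17.32
tool_pos: [551.7, -318.3, 328.9]
orientation: [-0.0, 0.164, 0.986, 0.0]
contact_force: [0.2, 0.6, 0.0]
width: 0.3
```

```bash
python3 - <<'E'
from h import *
st=robot.observe(); print(st["clock"],st["tool_pos"],st["joint_positions"])
M=q2R(st["orientation"]); print(M.round(3))
T=np.array([578.6,-238.5]); d=np.append(T-st["tool_pos"][:2],0); print(M.T@d)
f=grab_frame("side"); cv2.imwrite("pics/side8z.png",cv2.resize(f["img"][150:400,130:430,::-1],(720,600)))
E
```

```text
17.325 [ 551.7388095  -318.33254078  328.94170407] [-5.23371926e-01  5.21813276e-01  2.18839009e-01  1.26843650e+00
  2.87184452e-04 -1.93074554e-01]
[[-0.946  0.324 -0.   ]
 [ 0.324  0.946  0.001]
 [ 0.001  0.    -1.   ]]
[4.82400203e-01 8.42289989e+01 3.39344298e-02]
```

View pics/side8z.png

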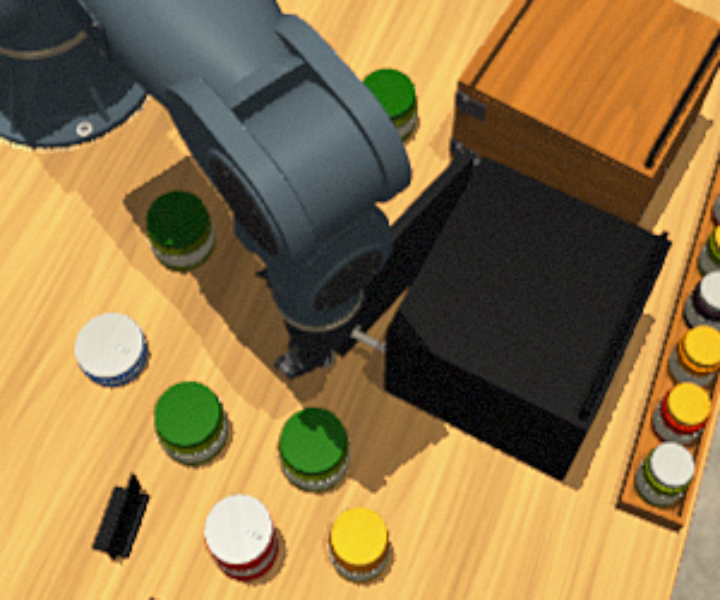

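{"op": "jog_arm", "data": {
  "moves": [
    {"slide": [0, 0.01, 0], "yaw": 0, "jaw": 0},
    {"slide": [0, 0.012, 0], "yaw": 0, "jaw": 0},
    {"slide": [0, 0.012, 0], "yaw": 0, "jaw": 0},
    {"slide": [0, 0.01, 0], "yaw": 0, "jaw": 0}
  ]
}}

```text
clock: 17.88
tool_pos: [564.7, -276.8, 329.9]
orientation: [0.0, 0.165, 0.986, -0.0]
contact_force: [-0.7, -0.4, 0.2]
width: -0.0
```

{"op": "jog_arm", "data": {
  "moves": [
    {"slide": [0, 0.01, 0], "yaw": 0, "jaw": 0},
    {"slide": [0, 0.01, 0], "yaw": 0, "jaw": 0},
    {"slide": [0, 0.01, 0], "yaw": 0, "jaw": 0},
    {"slide": [0, 0.008, 0], "yaw": 0, "jaw": 0},
    {"slide": [0, 0, 0], "yaw": 0, "jaw": 0}
  ]
}}

```text
clock: 18.5
tool_pos: [577.1, -241.4, 329.7]
orientation: [-0.0, 0.165, 0.986, -0.0]
contact_force: [0.1, -0.7, -0.3]
width: -0.0
```

```bash
python3 - <<'E'
from h import *
f=grab_frame("side"); cv2.imwrite("pics/side9z.png",cv2.resize(f["img"][150:400,130:430,::-1],(720,600)))
# plan arc: fist centre keeps distance r along door, 15mm behind back face
ex=np.array([.9943,-.1064]);ey=np.array([.1064,.9943]);h=np.array([630.7,-28.9])
st=robot.observe();P=st["tool_pos"][:2];M=q2R(st["orientation"]);print(P,M[:2,0])
d=h-P
for th in np.arange(.3,1.46,.1):
    dr=-np.cos(th)*ey-np.sin(th)*ex; n=np.array([-(-dr[1])*-1, -dr[0]]) ; n=np.array([dr[1],-dr[0]])
    print(round(th,2),(h+210*dr-11*n).round(),n.round(2))
E
```

```text
[ 576.9303064  -241.75626428] [-0.94542465  0.3258408 ]
0.3 [ 558. -226.] [-0.92  0.4 ]
0.4 [ 538. -218.] [-0.87  0.49]
0.5 [ 520. -208.] [-0.82  0.57]
0.6 [ 503. -196.] [-0.76  0.65]
0.7 [ 487. -182.] [-0.69  0.72]
0.8 [ 472. -167.] [-0.62  0.79]
0.9 [ 459. -150.] [-0.53  0.85]
1.0 [ 448. -133.] [-0.45  0.89]
1.1 [ 438. -114.] [-0.36  0.93]
1.2 [431. -94.] [-0.26  0.97]
1.3 [425. -74.] [-0.16  0.99]
1.4 [422. -53.] [-0.06  1.  ]
```

View pics/side9z.png

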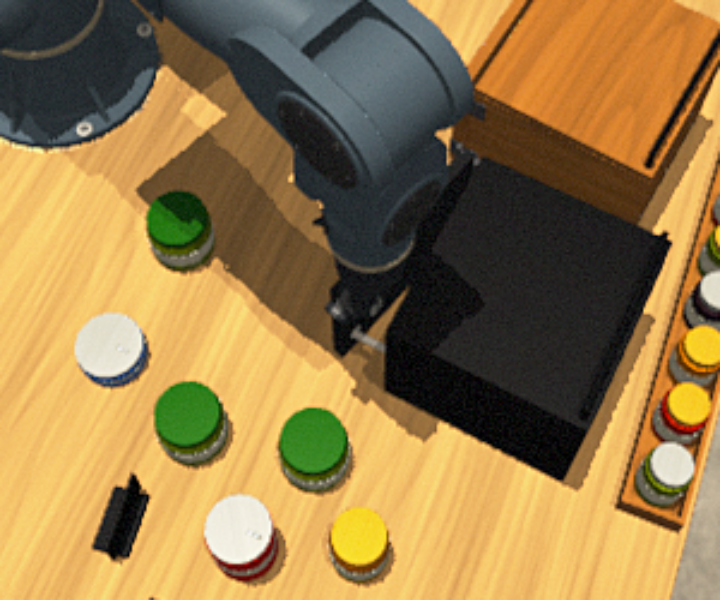

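{"op": "jog_arm", "data": {
  "moves": [
    {"slide": [0.005, 0, 0], "yaw": 0, "jaw": 0},
    {"slide": [0.005, 0, 0], "yaw": 0, "jaw": 0},
    {"slide": [0.006, 0, 0], "yaw": 1, "jaw": 0},
    {"slide": [0.009, 0.0002, 0], "yaw": 2.5, "jaw": 0},
    {"slide": [0.011, 0.0003, 0], "yaw": 3, "jaw": 0},
    {"slide": [0.011, 0.0003, 0], "yaw": 3, "jaw": 0},
    {"slide": [0.011, 0.0003, 0], "yaw": 3, "jaw": 0}
  ]
}}

```text
clock: 19.42
tool_pos: [523.3, -218.3, 329.8]
orientation: [0.0, 0.273, 0.962, -0.0]
contact_force: [0.3, -1.0, -0.9]
width: 0.0
```

```bash
python3 - <<'E'
from h import *
st=robot.observe(); P=st["tool_pos"][:2]; M=q2R(st["orientation"]); h=np.array([630.7,-28.9])
print(st["clock"],P,"hinge in tool",M[:2,:2].T@(h-P), "tool ang",np.degrees(np.arctan2(M[1,0],M[0,0])))
f=grab_frame("side"); cv2.imwrite("pics/side10z.png",cv2.resize(f["img"][150:400,130:430,::-1],(720,600)))
E
```

```text
19.425 [ 523.27848658 -218.27687727] hinge in tool [  8.09900509 217.57157175] tool ang 148.3046764785261
```

View pics/side10z.png

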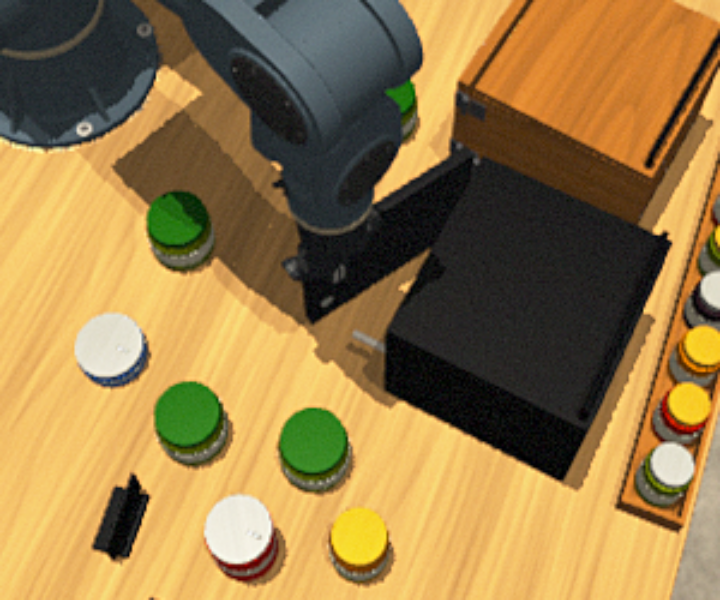

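{"op": "jog_arm", "data": {
  "moves": [
    {"slide": [0.0114, 0.0003, 0], "yaw": 3, "jaw": 0},
    {"slide": [0.0114, 0.0003, 0], "yaw": 3, "jaw": 0},
    {"slide": [0.0114, 0.0003, 0], "yaw": 3, "jaw": 0},
    {"slide": [0.0114, 0.0003, 0], "yaw": 3, "jaw": 0},
    {"slide": [0.0114, 0.0003, 0], "yaw": 3, "jaw": 0},
    {"slide": [0.0114, 0.0003, 0], "yaw": 3, "jaw": 0},
    {"slide": [0.0114, 0.0003, 0], "yaw": 3, "jaw": 0},
    {"slide": [0.0114, 0.0003, 0], "yaw": 3, "jaw": 0}
  ]
}}

```text
clock: 20.48
tool_pos: [458.0, -155.9, 329.8]
orientation: [0.0, 0.467, 0.884, -0.0]
contact_force: [0.2, -0.3, 0.3]
width: 0.2
```

```bash
python3 - <<'E'
from h import *
st=robot.observe(); P=st["tool_pos"][:2]; M=q2R(st["orientation"]); h=np.array([630.7,-28.9])
print(st["clock"],P,"hinge in tool",M[:2,:2].T@(h-P), "tool ang",np.degrees(np.arctan2(M[1,0],M[0,0])))
E
```

```text
20.475 [ 457.97928167 -155.85572621] hinge in tool [  7.29440281 214.2358384 ] tool ang 124.3670977989468
```

{"op": "jog_arm", "data": {
  "moves": [
    {"slide": [0.0114, 0.0002, 0], "yaw": 3, "jaw": 0},
    {"slide": [0.0114, 0.0002, 0], "yaw": 3, "jaw": 0},
    {"slide": [0.0114, 0.0002, 0], "yaw": 3, "jaw": 0},
    {"slide": [0.0114, 0.0002, 0], "yaw": 3, "jaw": 0},
    {"slide": [0.0114, 0.0002, 0], "yaw": 3, "jaw": 0},
    {"slide": [0.0114, 0.0002, 0], "yaw": 3, "jaw": 0},
    {"slide": [0.0114, 0.0002, 0], "yaw": 3, "jaw": 0},
    {"slide": [0.0114, 0.0002, 0], "yaw": 3, "jaw": 0}
  ]
}}

```text
clock: 21.48
tool_pos: [422.8, -72.4, 329.8]
orientation: [0.0, 0.64, 0.768, -0.0]
contact_force: [0.0, -0.8, 0.4]
width: 0.0
```

{"op": "jog_arm", "data": {
  "moves": [
    {"slide": [0.0114, 0.0002, 0], "yaw": 3, "jaw": 0},
    {"slide": [0.0114, 0.0002, 0], "yaw": 3, "jaw": 0},
    {"slide": [0.008, 0.0002, 0], "yaw": 2, "jaw": 0},
    {"slide": [0.005, 0, 0], "yaw": 1, "jaw": 0},
    {"slide": [0.003, 0, 0], "yaw": 0, "jaw": 0},
    {"slide": [0, 0, 0], "yaw": 0, "jaw": 0}
  ]
}}

```text
clock: 22.22
tool_pos: [419.2, -34.0, 329.7]
orientation: [0.0, 0.698, 0.716, 0.0]
contact_force: [0.5, 0.2, -0.1]
width: -0.0
```

```bash
python3 - <<'E'
from h import *
st=robot.observe(); P=st["tool_pos"][:2]; M=q2R(st["orientation"]); h=np.array([630.7,-28.9])
print(st["clock"],P,"hinge in tool",M[:2,:2].T@(h-P), "tool ang",np.degrees(np.arctan2(M[1,0],M[0,0])))
for n in("side","scene"):
  f=grab_frame(n); cv2.imwrite(f"pics/{n}11z.png",cv2.resize(f["img"][150:400,130:430,::-1],(720,600)))
E
```

```text
22.225 [419.1615689 -34.0201599] hinge in tool [ -0.43622928 211.59993672] tool ang 91.50465840937602
```

View pics/side11z.png

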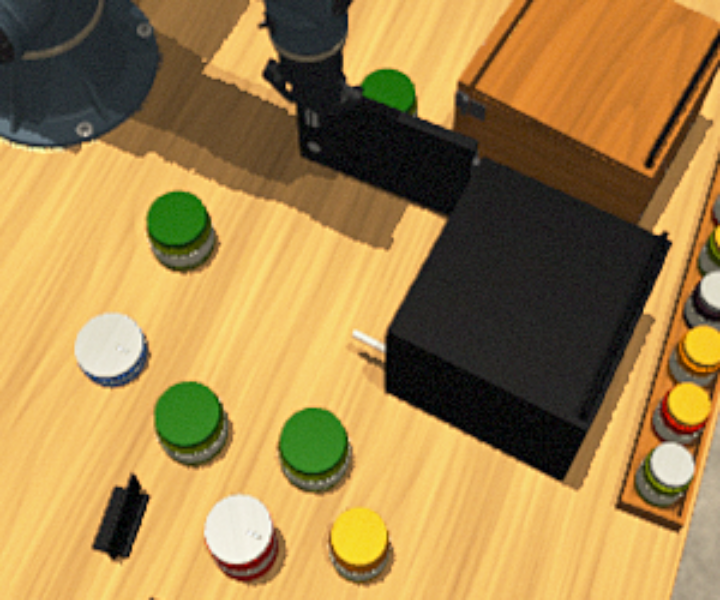

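The door is wide open, from (470,160) to (300,130) in the side crop, and the jar stands behind it untouched. I'm withdrawing now.

{"op": "jog_arm", "data": {
  "moves": [
    {"slide": [-0.01, 0, 0], "yaw": 0, "jaw": 0},
    {"slide": [-0.025, 0, 0], "yaw": 0, "jaw": 0},
    {"slide": [-0.03, 0, 0], "yaw": 0, "jaw": 0},
    {"slide": [-0.03, 0, 0], "yaw": 0, "jaw": 0},
    {"slide": [0, 0, -0.03], "yaw": 0, "jaw": 0},
    {"slide": [0, 0, -0.03], "yaw": 0, "jaw": 0},
    {"slide": [0, 0, 0], "yaw": 0, "jaw": 0},
    {"slide": [0, 0, 0], "yaw": 0, "jaw": 0}
  ]
}}

```text
clock: 23.32
tool_pos: [421.4, -129.4, 389.2]
orientation: [-0.0, 0.698, 0.716, -0.0]
contact_force: [-0.3, 0.2, 0.2]
width: -0.2
```

```bash
python3 - <<'E'
from h import *
st=robot.observe(); print(st["clock"],st["tool_pos"],st["contact_force"])
for n in("side","scene"):
  f=grab_frame(n); cv2.imwrite(f"pics/{n}12.png",cv2.resize(f["img"][80:420,90:460,::-1],(740,680))[:600]); W=cloud(f)
  x,y,z=W[...,0],W[...,1],W[...,2]
  m=(z>198)&(z<209)&(x>370)&(x<600)&(y<60)&(y>-80)&(np.hypot(x-st["tool_pos"][0],y-st["tool_pos"][1])>55); p=W[m][:,:2].astype(np.float32)
  if len(p)>20: r=cv2.minAreaRect(p); b=cv2.boxPoints(r);print(n,len(p),r,b.round())
  m=(np.hypot(x-471,y-86)<60)&(z>74)&(z<90); p=W[m][:,:2].astype(np.float32); print("jar",cv2.minEnclosingCircle(p),np.median(z[m]),np.percentile(z[m],[5,95]))
  W0=np.load(f"f_{n}.npz")["W"]; 
  # moved anything else?
  dz=np.abs(W[...,2]-W0[...,2])>15
  g=W0[...,2]>12
  for nm,c in dict(oil=(627,475),tom=(536,-515),fish=(284,-365),honey=(661,-470),pep=(506,526),bowl=(248,362),card=(385,-542)).items():
    a=(np.hypot(W0[...,0]-c[0],W0[...,1]-c[1])<60)&g; print(nm,a.sum(),(a&dz).sum(),end="; ")
  print()
E
```

```text
23.325 [ 421.41690514 -129.41650646  389.17622637] [-0.32607175  0.16015674  0.15454794]
side 364 ((503.2924499511719, 14.656831741333008), (89.4336166381836, 193.23727416992188), 89.94951629638672) [[407. -30.]
 [600. -30.]
 [600.  59.]
 [407.  59.]]
jar ((472.2413330078125, 84.11067962646484), 39.82164764404297) 80.05278323677999 [75.56478528 85.08484324]
oil 793 0; tom 848 0; fish 703 1; honey 638 0; pep 478 1; bowl 426 355; card 226 0; 
scene 248 ((493.25311279296875, 20.89504051208496), (85.4446792602539, 213.97007751464844), 87.35789489746094) [[384. -17.]
 [598. -27.]
 [602.  59.]
 [388.  69.]]
jar ((472.01611328125, 87.45478057861328), 41.69907760620117) 80.78620908316589 [76.07347215 85.22264741]
oil 729 0; tom 661 0; fish 412 0; honey 522 0; pep 389 0; bowl 312 0; card 244 0;
```

View pics/side12.png

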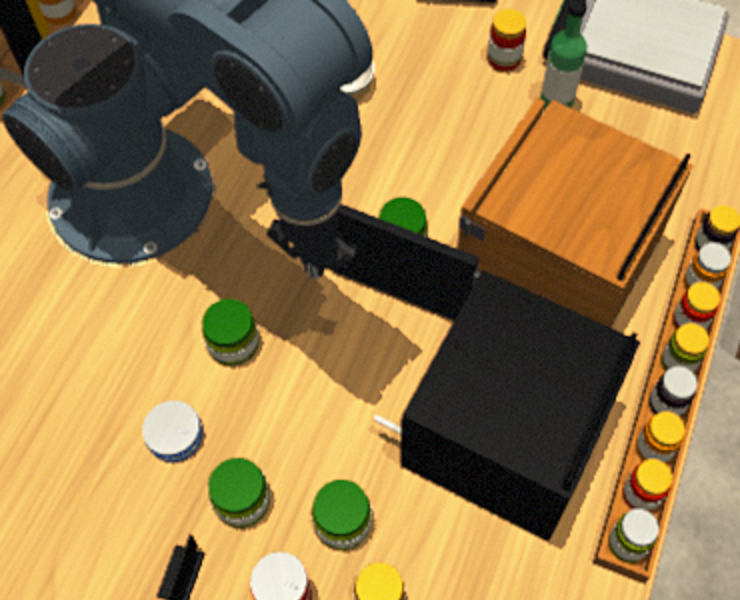

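```bash
python3 -c "
from rig import robot
print(robot.job_done()); print(robot.observe()['clock'])"
```

```text
the job is handed in; nothing more can be done
None
the job is handed in; nothing more can be done
```

The black cupboard is open and the job is handed in. The clock read about 23 s of the 72 s allowed; handing in gave no verdict.

1. **Olive jar:** I slid the leftmost green jar about 205 mm to the robot's left with a 40 mm fork of the two fingers. The push force was about 2.5 N and the jar stayed upright.
2. **Door:** I pressed the black door near its free edge with shut fingers. The force was about 7 N while it moved and 16 N when it met its stop. I backed off, it sprang ajar at about 0.23 rad with the hand clear, and I pushed it open from behind.

Last checks, before handing in:

| Item | Result |
|---|---|
| Black door | open about 1.48 rad, from the finger position and the images |
| Olive jar | standing at about (472, 86) mm, lid level at 80 mm, about 226 mm to the hinge side (190 needed) |
| Oak door | looks shut in the picture |
| Other goods | no movement seen |
| Hand | clear of everything, contact force about 0 N |

- **Camera disagreement:** the two fixed cameras differed by about 3 to 7 mm in y. I used the wrist camera and a mean of both.
- **Bowl comparison:** the tasting bowl differed in the side view because the arm hid it. The scene view showed it unmoved.

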